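# Charge the barrel tumbler with ceramic chips

### The arm

A 6-joint arm with a two-finger parallel gripper is mounted at the origin on the work surface. World frame = base frame: x ahead of the robot, y to its left, z up, the work surface at z = 0. Lengths are in m, angles in rad, forces in N, time in s.
With the tool pointing down it reaches from about 0.35 to 0.975 m from the base axis. Payload 7.1 kg.
Tool frame: the origin (TCP) lies midway between the tips of the shut fingers; the grasp point (between the pads) lies 19 mm behind it (bot.pinch_z is the distance from the TCP to the grasp point, in m); z points along the fingers, y is the line along which they close (so a half turn about z gives the same grasp; the last joint's range is limited). The gripper opens to 88 mm and grips with 3 to 60 N. Pads are 20 mm wide; open, the fingers measure 115 mm over their backs; the gripper's body (75 mm by 178 mm) begins 61 mm behind the grasp point.
Start: joints at [-1.343, 0.423, 1.63, -0, 1.089, -0.019], TCP at [0.153, -0.606, 0.223] pointing down, gripper open.
Joint ranges: [-3, 3], [-0.9, 2.11], [0.09, 2.58], [-1.31, 4.45], [0.11, 2.69], [-2.54, 2.54]. Speed limits (rad/s): [2.39, 2.39, 3.01, 3.14, 3.14, 3.14].

### API

Orientations are given as a unit quaternion [x, y, z, w].
In Python, from bench import readout, imaging, bot gives the robot as it stands.
- The arm moves only by the tool drive_tool, never from a script. Its argument "commands" is a list that holds one entry, the list of rows, each a list of 5 numbers: the finger opening in m, from 0 to 0.0878, then the shift along the tool's x, y, z in m, then the turn about the tool's z in degrees. In form: [[[grip, x, y, z, spin], ...]]. A call has exactly 10 rows; each row shifts and turns the commanded pose from where the row before left it, along the tool's axes as they then stand; what a row does not reach is not made up. A row lasts 1/8 s, in which the tool goes at most 62.5 mm and 10.7 degrees, less where a joint would pass 70% of its speed; a pose out of reach is approached as far as the arm can. A call is refused whole if a number of a shift passes 0.0625 or a number of a turn 10.7, either way. A call with a gripper value outside its range is refused whole. The fingers move at their own pace and stop on an object; "squeeze" is the grip in N (left out, the last holds). Time passes only in rows, so rows that do not move let the fingers close, or fill a call up. It gives the time, the measured TCP pose, the force, the opening and the grip force at its end, in the units of the state.
- readout.sense(): the state, without advancing time (a new reading comes with each control period).
- imaging.snapshot(name): name is "scene" or "side" or "wrist"; returns the picture (384x512x3 uint8, red, green, blue); there is no depth.
- imaging.get_calibration(name): a dict with "mtx" (3x3 intrinsics, pixels), "D" ([k1, k2, p1, p2, k3] as OpenCV has them; the pictures are not rectified), "world_from_camera" (4x4, takes a point from camera to world coordinates); the wrist camera has in their place "hand_eye" (4x4, takes a point from camera to tool coordinates, whose origin is the TCP and whose axes are the flange's). Camera axes: x right, y down, z forward; pixel columns grow to the right and rows downward; lengths in m; the calibration is good to about 2 mm. A picture is of the moment at which its call begins: read the wrist's pose just before it. get_calibration takes no time and is no camera call.
- bot.finish_job(): hands the job in; it is judged then, once.
The state is a dict: "clock": time; "joint_positions": joint angles; "dq": joint speeds; "tau": joint torques, N m; "position": TCP position; "orientation": TCP orientation; "wrist_force": force on the tool from outside, world axes, zero at the start; "moment": the same for the moment, N m; "gripper_width": finger opening in m; "gripper_force": force on a finger pad.
Only numpy, scipy, OpenCV 4.12 (cv2) and the standard library are available. Lean on these libraries where they do the work, as an engineer would, in place of code of your own. Each camera call takes 0.05 s, during which the arm holds its last target. There are 200 camera calls.

### The job

Charge the tumbler: with the scoop, take ceramic chips out of the grey bin and tip at least four of the six into the tumbler's leaning barrel, pouring from close to its mouth and not touching the chips with the gripper. Any chips you do not use stay in the bin; none may end up on the bench or in the scoop. Then lay the scoop back on its black mat, flat on its bottom, and leave everything else on the bench where it is.

Things in the scene. Friction and masses are not known exactly. Their poses are not given: they have to be found in the camera images.
- scoop: Flat-bottomed aluminium scoop with a black handle, 200 mm long, 160 g. Origin: centre of the pan's underside; x from handle to open lip, z up out of the pan. Pan x -55..55, y -46..46 mm; floor 2, walls 3 mm thick; rear wall 48 mm high; side walls fall in a straight line from 48 mm at the rear to 2 mm at the lip; no front wall. It starts flat on the mat, lip away from the robot.
- scoop_grip (a point): Grip point on the scoop's handle, near the pan, at (-89, 0, 59) mm in the scoop's frame; axes as the scoop's. The handle is straight with flat parallel sides, 20 mm wide (y), 22 mm deep, and runs from x = -52 at height 52 back to x = -143 at height 68 mm in the scoop's frame.
- scoop_lip (a point): Middle of the front edge of the pan's underside: at (55, 0, 0) mm in the scoop's frame. Axes as the scoop's.
- scoop_in (a point): A point inside the pan, at (-5, 0, 18) mm in the scoop's frame. Axes as the scoop's.
- mat: Thin black rubber bench mat, 270 (x) x 130 (y) x 4 mm, fixed. Origin: centre of its underside, z up. The scoop's place.
- bin: Grey plastic stacking bin holding the chips, fixed, left or right of the mat. Origin: centre of its underside; x from its low front (robot side) to its high back, z up. Outside 238 (x) x 118 (y) mm, walls 4, flat floor 5 mm thick: inside x -115..115, y -55..55. Back wall 70 mm high, front 28 mm; sides 70 mm from x = -35 to the back, sloping to 28 mm at the front; 8 mm rim bead outside.
- tumbler: Barrel tumbler, fixed, on the other side of the mat from the bin: grey base plate 280 x 180 mm, white motor housing 127 mm high at its far end, white barrel leaning towards the robot. Origin on the table under the barrel; x from the mouth side to the motor side, z up. Base plate x -60..220, y -90..90 mm; housing x 140..220, y -80..80 mm.
- barrel: The tumbler's open barrel, fixed. Origin: centre of its outer bottom, at (75, 0, 85) mm in the tumbler's frame. Its z axis runs along the barrel out of the mouth, leaning 40 degrees from vertical towards the tumbler's -x; y as the tumbler's. Outer radius 70 mm at the bottom, 87 mm from z = 30 mm up to the mouth at z = 118 mm; wall 5 mm, floor 6 mm.
- barrel_mouth (a point): Centre of the barrel's mouth, at z = 118 mm in the barrel's frame, about 175 mm above the table; the mouth is 164 mm wide inside, its plane leans 40 degrees: the low edge of the rim is on the tumbler's -x side, 120 mm above the table, the high edge 231 mm.
- barrel_in (a point): Centre of the barrel's cavity, at z = 60 mm in the barrel's frame.
- chip0: White ceramic tumbling chip: a stubby rod 26 mm thick and 40 mm long with rounded ends, 36 g, glazed and slippery (friction about 0.25), lying loose in the bin. Origin at its centre; its y axis runs along its length.
- chip1: Another such chip, like chip0.
- chip2: Another such chip, like chip0.
- chip3: Another such chip, like chip0.
- chip4: Another such chip, like chip0.
- chip5: Another such chip, like chip0.
- caliper: Steel caliper lying flat, 200 mm long, 12 mm high; a bystander. Origin: centre of its underside.
- paper_roll: White paper roll standing on end, 104 mm wide, 100 mm high; a bystander. Origin: centre of its underside.
- bracket: White printed angle bracket, 70 x 45 x 45 mm; a bystander. Origin: centre of its underside.
- adapter: White power adapter, 85 x 45 x 32 mm; a bystander. Origin: centre of its underside.
- wash_bottle: Clear bottle with a grey cap, 64 mm wide, 160 mm high; a bystander. Origin: centre of its underside.
- screwdriver: Screwdriver with a black handle lying flat; a bystander.

How it is judged:
On the way, in this order (a step that is already met when the one before it is completed fails the run):
1. chips are carried in the scoop, clear above the bin (height (world z) of scoop above 0.085 m and ((distance between chip0 and scoop_in below 0.065 m and height (world z) of chip0 above 0.095 m) or (distance between chip1 and scoop_in below 0.065 m and height (world z) of chip1 above 0.095 m) or (distance between chip2 and scoop_in below 0.065 m and height (world z) of chip2 above 0.095 m) or (distance between chip3 and scoop_in below 0.065 m and height (world z) of chip3 above 0.095 m) or (distance between chip4 and scoop_in below 0.065 m and height (world z) of chip4 above 0.095 m) or (distance between chip5 and scoop_in below 0.065 m and height (world z) of chip5 above 0.095 m))), for 0.2 s.
2. at least four chips are in the barrel ((distance between each of chip0, chip1, chip2, chip3 and barrel_in below 0.085 m or distance between each of chip0, chip1, chip2, chip4 and barrel_in below 0.085 m or distance between each of chip0, chip1, chip2, chip5 and barrel_in below 0.085 m or distance between each of chip0, chip1, chip3, chip4 and barrel_in below 0.085 m or distance between each of chip0, chip1, chip3, chip5 and barrel_in below 0.085 m or distance between each of chip0, chip1, chip4, chip5 and barrel_in below 0.085 m or distance between each of chip0, chip2, chip3, chip4 and barrel_in below 0.085 m or distance between each of chip0, chip2, chip3, chip5 and barrel_in below 0.085 m or distance between each of chip0, chip2, chip4, chip5 and barrel_in below 0.085 m or distance between each of chip0, chip3, chip4, chip5 and barrel_in below 0.085 m or distance between each of chip1, chip2, chip3, chip4 and barrel_in below 0.085 m or distance between each of chip1, chip2, chip3, chip5 and barrel_in below 0.085 m or distance between each of chip1, chip2, chip4, chip5 and barrel_in below 0.085 m or distance between each of chip1, chip3, chip4, chip5 and barrel_in below 0.085 m or distance between each of chip2, chip3, chip4, chip5 and barrel_in below 0.085 m)), for 0.2 s.
At the end, for the whole second after the job is handed in: At least four chips lie in the barrel (centres within 85 mm of its cavity's centre), every other chip inside the bin; the scoop lies still and flat (0.1 rad) on the mat, its origin within 50 mm of the mat's centre line and -100 to +120 mm along its length ((distance between each of chip0, chip1, chip2, chip3 and barrel_in below 0.085 m or distance between each of chip0, chip1, chip2, chip4 and barrel_in below 0.085 m or distance between each of chip0, chip1, chip2, chip5 and barrel_in below 0.085 m or distance between each of chip0, chip1, chip3, chip4 and barrel_in below 0.085 m or distance between each of chip0, chip1, chip3, chip5 and barrel_in below 0.085 m or distance between each of chip0, chip1, chip4, chip5 and barrel_in below 0.085 m or distance between each of chip0, chip2, chip3, chip4 and barrel_in below 0.085 m or distance between each of chip0, chip2, chip3, chip5 and barrel_in below 0.085 m or distance between each of chip0, chip2, chip4, chip5 and barrel_in below 0.085 m or distance between each of chip0, chip3, chip4, chip5 and barrel_in below 0.085 m or distance between each of chip1, chip2, chip3, chip4 and barrel_in below 0.085 m or distance between each of chip1, chip2, chip3, chip5 and barrel_in below 0.085 m or distance between each of chip1, chip2, chip4, chip5 and barrel_in below 0.085 m or distance between each of chip1, chip3, chip4, chip5 and barrel_in below 0.085 m or distance between each of chip2, chip3, chip4, chip5 and barrel_in below 0.085 m) and (distance between chip0 and barrel_in below 0.085 m or (x of chip0 in the frame of bin between -0.115 and 0.115 m and y of chip0 in the frame of bin between -0.055 and 0.055 m and z of chip0 in the frame of bin below 0.065 m)) and (distance between chip1 and barrel_in below 0.085 m or (x of chip1 in the frame of bin between -0.115 and 0.115 m and y of chip1 in the frame of bin between -0.055 and 0.055 m and z of chip1 in the frame of bin below 0.065 m)) and (distance between chip2 and barrel_in below 0.085 m or (x of chip2 in the frame of bin between -0.115 and 0.115 m and y of chip2 in the frame of bin between -0.055 and 0.055 m and z of chip2 in the frame of bin below 0.065 m)) and (distance between chip3 and barrel_in below 0.085 m or (x of chip3 in the frame of bin between -0.115 and 0.115 m and y of chip3 in the frame of bin between -0.055 and 0.055 m and z of chip3 in the frame of bin below 0.065 m)) and (distance between chip4 and barrel_in below 0.085 m or (x of chip4 in the frame of bin between -0.115 and 0.115 m and y of chip4 in the frame of bin between -0.055 and 0.055 m and z of chip4 in the frame of bin below 0.065 m)) and (distance between chip5 and barrel_in below 0.085 m or (x of chip5 in the frame of bin between -0.115 and 0.115 m and y of chip5 in the frame of bin between -0.055 and 0.055 m and z of chip5 in the frame of bin below 0.065 m)) and x of scoop in the frame of mat between -0.1 and 0.12 m and y of scoop in the frame of mat between -0.05 and 0.05 m and height (world z) of scoop below 0.012 m and angle between scoop's own z axis and vertical below 0.1 rad and linear speed of scoop below 0.03 m/s); the robot touches nothing.
It fails at once if the fingers touch a chip (contact force between the fingers and chip0 above 0.3 N or contact force between the fingers and chip1 above 0.3 N or contact force between the fingers and chip2 above 0.3 N or contact force between the fingers and chip3 above 0.3 N or contact force between the fingers and chip4 above 0.3 N or contact force between the fingers and chip5 above 0.3 N).
It fails at once if a chip falls faster than 2.2 m/s (dropped from about 250 mm) (linear speed of any of chip0, chip1, chip2, chip3, chip4, chip5 above 2.2 m/s).
It fails at once if a bystander is moved by more than 25 mm (distance of any of caliper, paper_roll, bracket, adapter, wash_bottle, screwdriver from where it was at the start of the episode above 0.025 m).
It also fails if it takes over 72 s, if anything falls off the work surface, if the arm or the gripper's body presses on something with over 40 N, if the wrist force passes 120 N, or if a joint passes its speed limit or range.

## Working session

There is one attempt and no reset: what is moved stays moved. The work goes in short steps, Python scripts to look and compute and a tool call to move; the robot and the scene stay as the last step left them, time stands still between calls to the robot, and variables do not carry over. Pictures are saved under pics/ and viewed, at most 10 in all, crops included, and the job is handed in when it is done.

Besides the shell and the picture viewer there is one more tool, called after "Call:" by a JSON object that holds its "fn" and its "kwargs". drive_tool: Moves the arm, as the interface text tells. Its arguments: {"type":"object","properties":{"commands":{"type":"array","items":{"type":"array","items":{"type":"array","items":{"type":"number"}}}},"squeeze":{"type":"number"}},"required":["commands"]}

```bash
mkdir -p pics; cat > h.py <<'E'
import numpy as np, cv2
from bench import readout, imaging, bot
from scipy.spatial.transform import Rotation as R
def cam(n,st=None):
    c=imaging.get_calibration(n); K=np.array(c["mtx"]);D=np.array(c["D"])
    if n=="wrist":
        T=np.eye(4);T[:3,:3]=R.from_quat(st["orientation"]).as_matrix();T[:3,3]=st["position"]
        W=T@np.array(c["hand_eye"])
    else: W=np.array(c["world_from_camera"])
    return K,D,W
def rays(cm,px):
    K,D,W=cm; u=cv2.undistortPoints(np.array(px,float).reshape(-1,1,2),K,D).reshape(-1,2)
    d=np.c_[u,np.ones(len(u))]@W[:3,:3].T
    return W[:3,3],d/np.linalg.norm(d,axis=1)[:,None]
def onplane(cm,px,z):
    o,d=rays(cm,px); return o+d*((z-o[2])/d[:,2])[:,None]
def tri(cms,pxs):
    A=np.zeros((3,3));b=np.zeros(3)
    for c,p in zip(cms,pxs):
        o,d=rays(c,[p]);M=np.eye(3)-np.outer(d[0],d[0]);A+=M;b+=M@o
    return np.linalg.solve(A,b)
def proj(cm,P):
    K,D,W=cm;V=np.linalg.inv(W)
    return cv2.projectPoints(np.array(P,float).reshape(-1,3),cv2.Rodrigues(V[:3,:3])[0],V[:3,3],K,D)[0].reshape(-1,2)
def snap(n,f):
    st=readout.sense();im=imaging.snapshot(n);cv2.imwrite("pics/%s.png"%f,im[...,::-1]);return im,cam(n,st)
E
python3 - <<'E'
from h import *
import pickle
for n in("scene","side"):
    im,c=snap(n,n+"0");print(n,c[2].round(3).tolist())
print(readout.sense(),bot.pinch_z)
a=cv2.imread("pics/scene0.png");cv2.imwrite("pics/s0.png",cv2.resize(a,(800,600)))
a=cv2.imread("pics/side0.png");cv2.imwrite("pics/d0.png",cv2.resize(a,(800,600)))
E
```

```text
scene [[0.862, 0.425, -0.275, 0.906], [0.506, -0.729, 0.461, -0.59], [-0.005, -0.537, -0.844, 1.205], [0.0, 0.0, 0.0, 1.0]]
side [[-0.997, -0.055, 0.053, 0.467], [-0.076, 0.741, -0.667, 1.145], [-0.003, -0.669, -0.743, 1.39], [0.0, 0.0, 0.0, 1.0]]
{'clock': 0.1, 'joint_positions': array([-1.34299039e+00,  4.23776431e-01,  1.63060388e+00,  3.85651484e-05,
        1.08859696e+00, -1.89535068e-02]), 'dq': array([-0.00151279, -0.00213578, -0.00247339, -0.00011104,  0.00076213,
       -0.00019247]), 'tau': array([ 9.93814101e-04, -5.45616138e+01, -2.74323589e+01,  6.45808037e-02,
        1.88131223e-02, -2.35721041e-05]), 'position': array([ 0.15261457, -0.60556439,  0.22197574]), 'orientation': array([ 9.92399237e-01,  1.23058018e-01, -5.51790001e-05, -6.90315990e-04]), 'wrist_force': array([-0.14778045,  0.08792664,  0.38170361]), 'moment': array([-0.04183499,  0.02329068,  0.00340134]), 'gripper_force': 0.0, 'gripper_width': 0.08811481696635164} 0.0187
```

View pics/s0.png

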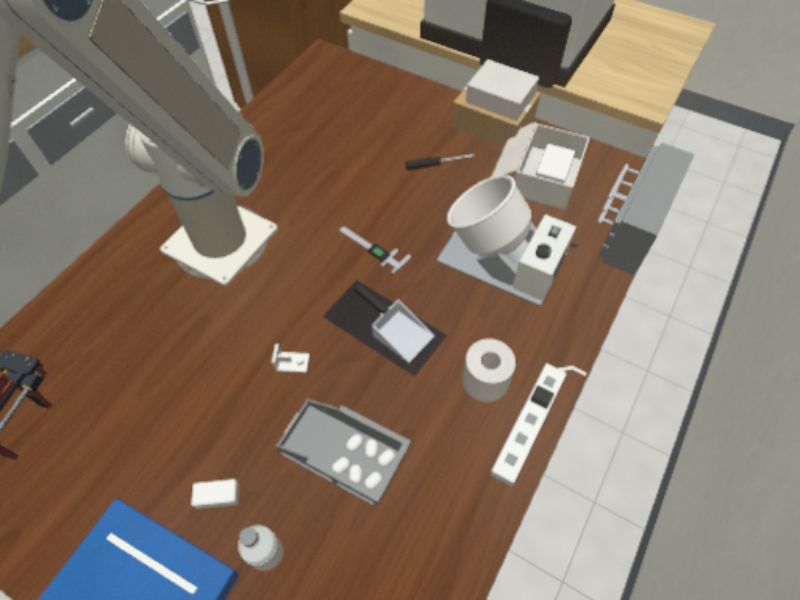

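View pics/d0.png

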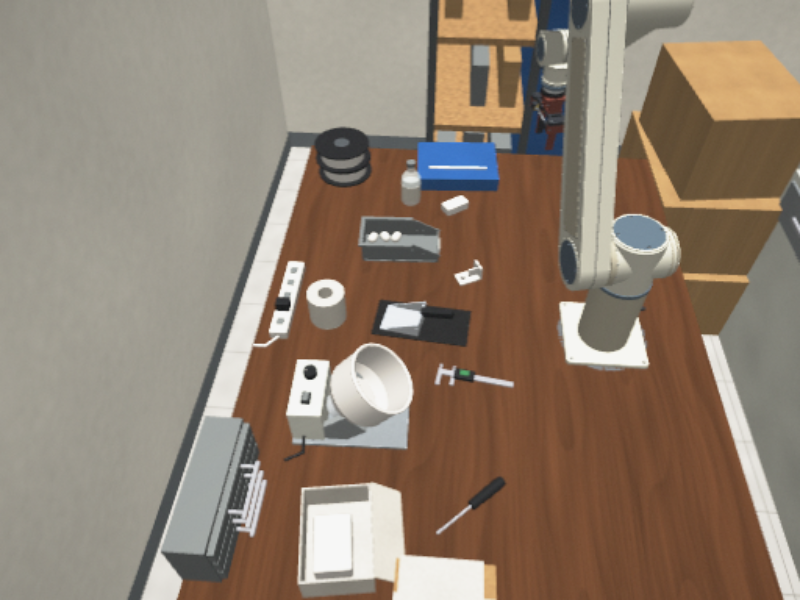

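```bash
python3 - <<'E'
from h import *
a=cv2.imread("pics/scene0.png")[95:330,170:385];b=cv2.imread("pics/side0.png")[125:300,180:310]
cv2.imwrite("pics/s1.png",cv2.resize(a,None,fx=2.55,fy=2.55,interpolation=cv2.INTER_CUBIC))
cv2.imwrite("pics/d1.png",cv2.resize(b,None,fx=3.4,fy=3.4,interpolation=cv2.INTER_CUBIC))
E
```

```text
(no output)
```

View pics/s1.png

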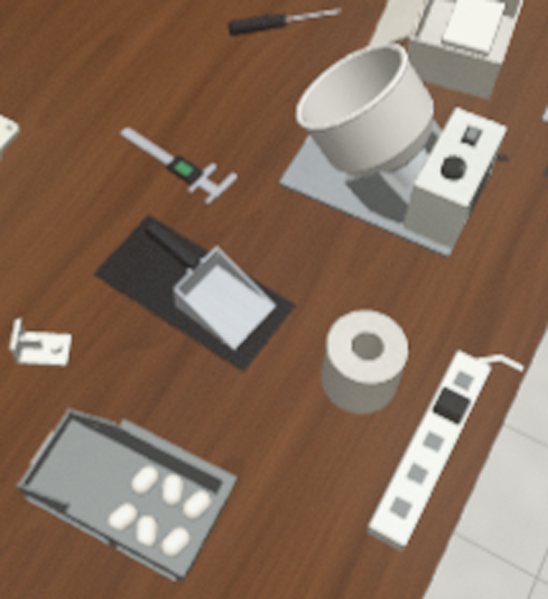

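View pics/d1.png

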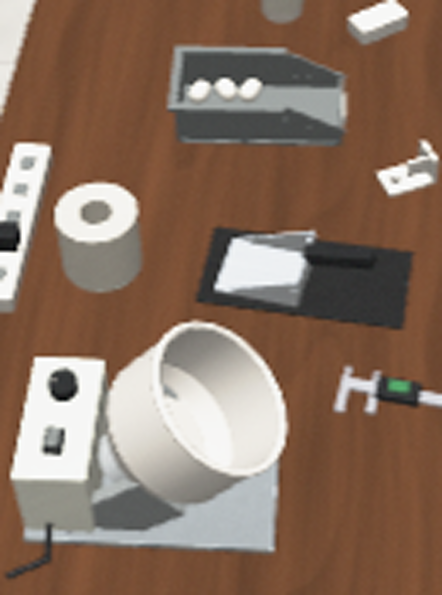

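```bash
python3 - <<'E'
from h import *
S=cam("scene");D=cam("side")
s=lambda *p:np.array(p,float)/2.55+[170,95]
d=lambda *p:np.array(p,float)/3.4+[180,125]
np.set_printoptions(precision=4,suppress=True)
print("mat S",onplane(S,s((148,216),(96,272),(244,369),(294,304)),.004).tolist())
print("mat D",onplane(D,d((411,252),(403,327),(198,302),(215,228)),.004).tolist())
print("handle end tri",tri([S,D],[s((149,226))[0],d((375,257))[0]]),"front",tri([S,D],[s((196,262))[0],d((307,252))[0]]))
print("pan rear top",tri([S,D],[s((215,249))[0],d((302,305))[0]]),tri([S,D],[s((176,290))[0],d((313,233))[0]]))
print("lip",onplane(S,s((275,305),(238,350)),.006),onplane(D,d((216,288),(232,234)),.006))
print("bin rim S front28",onplane(S,s((70,411),(20,487)),.028),"back70",onplane(S,s((237,477),(182,578)),.07))
print("bin D back70",onplane(D,d((168,108),(175,47)),.07),"front",onplane(D,d((346,103),(343,72)),.028))
print("back tri",tri([S,D],[s((237,477))[0],d((168,108))[0]]),tri([S,D],[s((182,578))[0],d((175,47))[0]]))
print("base S",onplane(S,s((280,181),(450,253)),.008),"D",onplane(D,d((275,550),(25,540)),.008))
print("chips",onplane(S,s((145,479),(172,488),(197,503),(123,516),(147,530),(175,541)),.018))
# bystanders
print("paper",onplane(S,s((366,346)),.1),"bracket",onplane(S,s((42,345)),.01),"cal",onplane(S,s((122,132),(225,185)),.006))
E
```

```text
mat S [[0.3826513490994372, 0.06568062867418945, 0.0040000000000000036], [0.3708424163958457, -0.056465997287230896, 0.0040000000000000036], [0.6354539770004244, -0.08295565113313641, 0.0040000000000000036], [0.6465035129320971, 0.0421411124158253, 0.0040000000000000036]]
mat D [[0.36787256515753636, -0.05473179720344623, 0.0040000000000000036], [0.37732851749938345, 0.07148716024881852, 0.0040000000000000036], [0.6408223884485151, 0.05045832507077774, 0.0040000000000000036], [0.6317871271447278, -0.07802880110551924, 0.0040000000000000036]]
handle end tri [0.4199 0.0154 0.0703] front [0.5057 0.0033 0.0589]
pan rear top [0.5063 0.0574 0.0192] [ 0.5002 -0.0426  0.0441]
lip [[ 0.6243  0.026   0.006 ]
 [ 0.6143 -0.0628  0.006 ]] [[ 0.6198  0.0273  0.006 ]
 [ 0.6077 -0.0672  0.006 ]]
bin rim S front28 [[ 0.4734 -0.2612  0.028 ]
 [ 0.4785 -0.3769  0.028 ]] back70 [[ 0.7147 -0.2409  0.07  ]
 [ 0.7199 -0.3768  0.07  ]]
bin D back70 [[ 0.7118 -0.2378  0.07  ]
 [ 0.7175 -0.3667  0.07  ]] front [[ 0.4646 -0.311   0.028 ]
 [ 0.4715 -0.3772  0.028 ]]
back tri [ 0.7133 -0.2403  0.0673] [ 0.7188 -0.3753  0.0625]
base S [[0.5255 0.222  0.008 ]
 [0.8052 0.2319 0.008 ]] D [[0.5167 0.3973 0.008 ]
 [0.7963 0.4056 0.008 ]]
chips [[ 0.6061 -0.2863  0.018 ]
 [ 0.6421 -0.2789  0.018 ]
 [ 0.6794 -0.2794  0.018 ]
 [ 0.6083 -0.3401  0.018 ]
 [ 0.6436 -0.3397  0.018 ]
 [ 0.6807 -0.3336  0.018 ]]
paper [[ 0.7761 -0.0164  0.1   ]] bracket [[ 0.376  -0.1952  0.01  ]] cal [[0.2584 0.1817 0.006 ]
 [0.455  0.1737 0.006 ]]
```

Call:
{"fn": "drive_tool", "kwargs": {"commands": [[[0.0878,0.04,-0.0445,-0.013,0],[0.0878,0.04,-0.0445,-0.013,0],[0.0878,0.04,-0.0445,-0.013,0],[0.0878,0.04,-0.0445,-0.013,0],[0.0878,0.04,-0.0445,-0.013,0],[0.0878,0.04,-0.0445,-0.013,0],[0.0878,0.04,-0.0445,-0.013,0],[0.0878,0.04,-0.0445,-0.013,0],[0.0878,0.04,-0.0445,-0.013,10.5],[0.0878,0.04,-0.0445,-0.013,10.5]]]}}

```text
clock: 1.35
position: [0.432, -0.0947, 0.3495]
orientation: [0.999, -0.037, 0.0, 0.0]
wrist_force: [1.3, -1.2, 0.8]
gripper_width: 0.0879
gripper_force: 0.0
```

```bash
python3 - <<'E'
from h import *
np.set_printoptions(precision=4,suppress=True)
st=readout.sense();print(st["clock"],st["position"],R.from_quat(st["orientation"]).as_matrix())
im,c=snap("wrist","w0");print(c[2])
cv2.imwrite("pics/w0b.png",cv2.resize(im[...,::-1],(800,600)))
E
```

```text
1.35 [ 0.432  -0.0947  0.3495] [[ 0.9973 -0.0738  0.    ]
 [-0.0738 -0.9973 -0.0002]
 [ 0.      0.0002 -1.    ]]
[[-0.0727 -0.9508 -0.3011  0.5144]
 [-0.9974  0.0695  0.0211 -0.1007]
 [ 0.0009  0.3018 -0.9534  0.5124]
 [ 0.      0.      0.      1.    ]]
```

View pics/w0b.png

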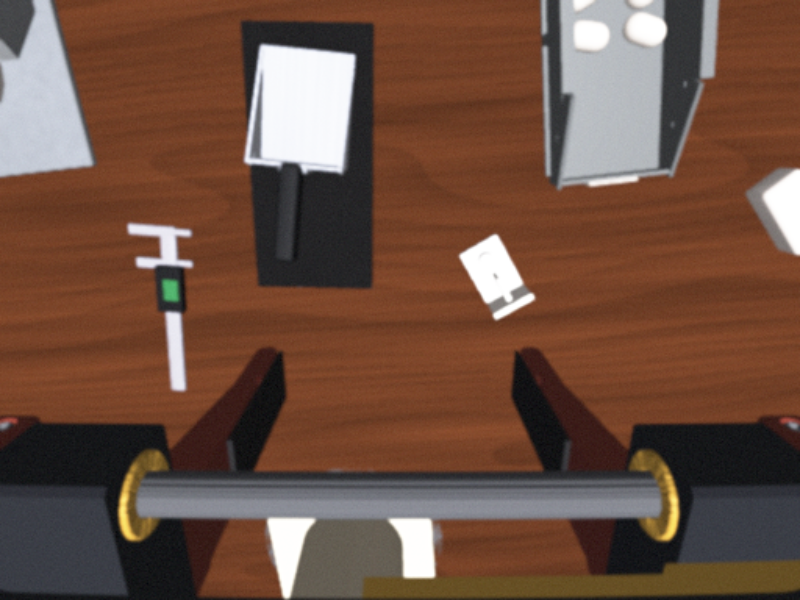

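```bash
python3 - <<'E'
from h import *
np.set_printoptions(precision=4,suppress=True)
st=readout.sense();W=cam("wrist",st);S=cam("scene")
w=lambda *p:np.array(p,float)*.64
s=lambda *p:np.array(p,float)/2.55+[170,95]
print("mat",onplane(W,w((243,22),(373,23),(372,288),(259,287)),.004))
print("lip",onplane(W,w((261,45),(355,56)),.006))
print("rear top",onplane(W,w((247,162),(343,172)),.052))
print("handle start/end top",onplane(W,w((290,166)),.065),onplane(W,w((287,260)),.078))
print("tri hend",tri([W,S],[w((287,256))[0],s((149,226))[0]]))
print("bin front in",onplane(W,w((563,179),(661,171)),.028),onplane(W,w((560,187),(671,176)),.028))
print("bin floor line",onplane(W,w((566,179),(570,0),(657,171),(667,0)),.005))
print("chips",onplane(W,w((591,36),(646,30)),.018))
print("base",onplane(W,w((94,165)),.008))
print("tri base", tri([W,S],[w((94,165))[0],s((280,181))[0]]))
E
```

```text
mat [[ 0.6499  0.0437  0.004 ]
 [ 0.6377 -0.083   0.004 ]
 [ 0.3692 -0.0555  0.004 ]
 [ 0.381   0.073   0.004 ]]
lip [[ 0.6275  0.0289  0.006 ]
 [ 0.6094 -0.0625  0.006 ]]
rear top [[ 0.5181  0.0473  0.052 ]
 [ 0.501  -0.0433  0.052 ]]
handle start/end top [[0.5111 0.0038 0.065 ]] [[0.4252 0.0167 0.078 ]]
tri hend [0.4262 0.0151 0.0746]
bin front in [[ 0.4752 -0.2623  0.028 ]
 [ 0.4755 -0.3623  0.028 ]] [[ 0.4674 -0.2593  0.028 ]
 [ 0.4697 -0.373   0.028 ]]
bin floor line [[ 0.4729 -0.2732  0.005 ]
 [ 0.6426 -0.2746  0.005 ]
 [ 0.4738 -0.3704  0.005 ]
 [ 0.6362 -0.3694  0.005 ]]
chips [[ 0.607  -0.2907  0.018 ]
 [ 0.6085 -0.3437  0.018 ]]
base [[0.53   0.2247 0.008 ]]
tri base [0.5295 0.2149 0.0208]
```

Call:
{"fn": "drive_tool", "kwargs": {"commands": [[[0.0878,0,0,0,5.8],[0.0878,0.0066,-0.0274,0.036,0],[0.0878,0.0066,-0.0274,0.036,0],[0.0878,0.0066,-0.0274,0.036,0],[0.0878,0.0066,-0.0274,0.036,0],[0.0878,0,0,0.038,0],[0.0878,0,0,0.038,0],[0.0878,0,0,0.038,0],[0.0878,0,0,0.03,0],[0.0878,0,0,0.0175,0]]]}}

```text
clock: 2.65
position: [0.4754, 0.007, 0.0418]
orientation: [0.996, -0.085, -0.001, 0.0]
wrist_force: [-0.5, 0.1, -0.0]
gripper_width: 0.0879
gripper_force: 0.0
```

Call:
{"fn": "drive_tool", "kwargs": {"commands": [[[0.0878,0,0,0,0],[0.01,0,0,0,0],[0.01,0,0,0,0],[0.01,0,0,0,0],[0.01,0,0,0,0],[0.01,0,0,0,0],[0.01,0,0,0,0],[0.01,0,0,0,0],[0.01,0,0,0,0],[0.01,0,0,0,0]]], "squeeze": 55}}

```text
clock: 3.9
position: [0.4764, 0.0071, 0.0436]
orientation: [0.996, -0.085, -0.0, 0.0]
wrist_force: [0.3, -0.1, 0.7]
gripper_width: 0.0199
gripper_force: 54.9
```

Call:
{"fn": "drive_tool", "kwargs": {"commands": [[[0.01,0,0,-0.01,0],[0.01,0,0,-0.025,0],[0.01,0,0,-0.04,0],[0.01,0,0,-0.04,-5.9],[0.01,0,0,-0.04,-5.9],[0.01,0.004,0.03,-0.04,0],[0.01,0.005,0.03,-0.04,0],[0.01,0.005,0.03,-0.04,0],[0.01,0.005,0.03,-0.03,0],[0.01,0,0.018,-0.01,0]]]}}

```text
clock: 5.15
position: [0.5008, -0.1314, 0.3607]
orientation: [1.0, 0.017, 0.002, 0.0]
wrist_force: [-0.1, -0.3, -2.1]
gripper_width: 0.0198
gripper_force: 54.9
```

```bash
python3 - <<'E'
from h import *
np.set_printoptions(precision=4,suppress=True)
im,c=snap("wrist","w1");st=readout.sense();print(st["position"],st["orientation"],st["dq"])
im,c=snap("wrist","w1");import pickle;pickle.dump(c,open("w1.pkl","wb"));
cv2.imwrite("pics/w1b.png",cv2.resize(im[...,::-1],(800,600)))
E
```

```text
[ 0.5008 -0.1327  0.3606] [0.9999 0.0172 0.0014 0.0009] [ 0.0374  0.0133  0.049   0.0139 -0.0388  0.056 ]
```

View pics/w1b.png

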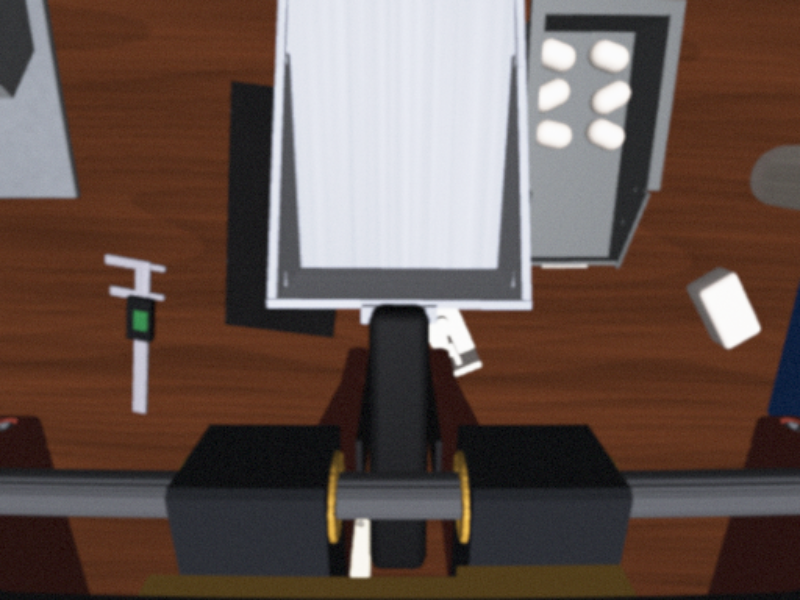

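```bash
python3 - <<'E'
from h import *
import pickle
np.set_printoptions(precision=4,suppress=True)
c=pickle.load(open("w1.pkl","rb"));w=lambda *p:np.array(p,float)*.64
S=cam("scene");s=lambda *p:np.array(p,float)/2.55+[170,95]
print("back floor L,R",onplane(c,w((546,30),(634,32)),.005))
print("right floor",onplane(c,w((634,32),(622,150),(611,256)),.005))
print("front rim outer R/L",onplane(c,w((622,266),(533,264)),.028))
print("right rim70 outer",onplane(c,w((659,189),(672,95),(684,4)),.07))
print("chips",onplane(c,w((558,55),(609,56),(554,95),(611,97),(554,134),(606,134)),.018))
print("tri chip4",tri([c,S],[w((554,134))[0],s((145,479))[0]]),tri([c,S],[w((609,56))[0],s((175,541))[0]]))
print("pan lip/rear px check: rear corner", onplane(c,w((268,305),(530,306)),.3607+.0187-.059+.048))
E
```

```text
back floor L,R [[ 0.7022 -0.2743  0.005 ]
 [ 0.7047 -0.3635  0.005 ]]
right floor [[ 0.7047 -0.3635  0.005 ]
 [ 0.5907 -0.3703  0.005 ]
 [ 0.4748 -0.3778  0.005 ]]
front rim outer R/L [[ 0.4689 -0.381   0.028 ]
 [ 0.4676 -0.2823  0.028 ]]
right rim70 outer [[ 0.5556 -0.3824  0.07  ]
 [ 0.6397 -0.3782  0.07  ]
 [ 0.7138 -0.3746  0.07  ]]
chips [[ 0.6775 -0.2853  0.018 ]
 [ 0.679  -0.3362  0.018 ]
 [ 0.6406 -0.286   0.018 ]
 [ 0.6413 -0.3443  0.018 ]
 [ 0.6032 -0.2908  0.018 ]
 [ 0.6056 -0.3449  0.018 ]]
tri chip4 [ 0.6051 -0.2883  0.0221] [ 0.6798 -0.3347  0.0198]
pan lip/rear px check: rear corner [[ 0.5288 -0.086   0.3684]
 [ 0.5316 -0.1781  0.3684]]
```

Call:
{"fn": "drive_tool", "kwargs": {"commands": [[[0.01,-0.003,0.008,0.005,-0.8],[0.01,-0.007,0.02,0.02,0],[0.01,-0.008,0.025,0.028,0],[0.01,-0.008,0.026,0.03,0],[0.01,-0.008,0.026,0.03,0],[0.01,-0.008,0.026,0.03,0],[0.01,-0.007,0.025,0.028,0],[0.01,-0.007,0.02,0.025,0],[0.01,-0.004,0.0108,0.0196,0],[0.01,0,0,0,0]]]}}

```text
clock: 6.5
position: [0.4481, -0.3187, 0.1408]
orientation: [1.0, 0.025, -0.002, -0.001]
wrist_force: [-0.3, -0.7, -1.4]
gripper_width: 0.0197
gripper_force: 54.9
```

```bash
python3 - <<'E'
from h import *
np.set_printoptions(precision=4,suppress=True)
S=cam("scene");D=cam("side")
print("bottle",onplane(S,np.array([[248,537]])*.64,.16),tri([S,D],[np.array([248,537])*.64,np.array([411,163])*.64]))
print("adapter",onplane(S,np.array([[215,490]])*.64,.03))
ims={n:snap(n,n+"1") for n in("scene","side")}
a=cv2.resize(ims["scene"][0][230:330,150:290,::-1],None,fx=4,fy=4,interpolation=cv2.INTER_CUBIC)
cv2.imwrite("pics/s2.png",a)
st=readout.sense();print(st["position"],st["orientation"])
E
```

```text
bottle [[ 0.5769 -0.551   0.16  ]] [ 0.5738 -0.5507  0.1505]
adapter [[ 0.4249 -0.5097  0.03  ]]
[ 0.4497 -0.319   0.143 ] [ 0.9997  0.025  -0.0002 -0.0003]
```

View pics/s2.png

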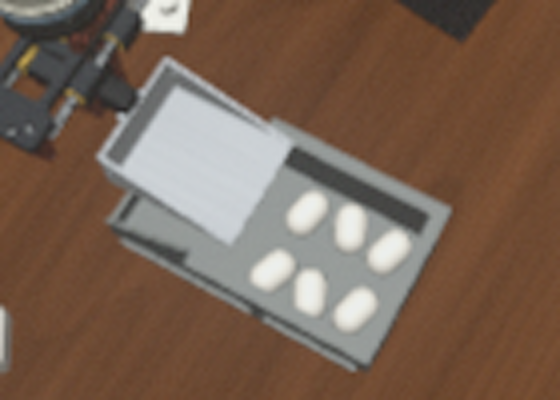

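```bash
python3 - <<'E'
from h import *
np.set_printoptions(precision=4,suppress=True)
S=cam("scene");s=lambda *p:np.array(p,float)/4+[150,230]
print("lip",onplane(S,s((292,150),(233,243)),.105),"back",onplane(S,s((450,210),(366,366)),.07),"front",onplane(S,s((108,226)),.028),"leftkink",onplane(S,s((276,122),(255,312)),.07))
E
```

```text
lip [[ 0.5913 -0.2737  0.105 ]
 [ 0.5934 -0.3569  0.105 ]] back [[ 0.7143 -0.2428  0.07  ]
 [ 0.72   -0.3762  0.07  ]] front [[ 0.4772 -0.3796  0.028 ]] leftkink [[ 0.5572 -0.2502  0.07  ]
 [ 0.6275 -0.3846  0.07  ]]
```

Call:
{"fn": "drive_tool", "kwargs": {"commands": [[[0.01,-0.002,0.002,0.005,0],[0.01,0,0,0.015,0],[0.01,0,0,0.02,0],[0.01,0,0,0.02,0],[0.01,0,0,0.014,0],[0.01,0,0,0.01,0],[0.01,0,0,0.006,0],[0.01,0,0,0.004,0],[0.01,0,0,0.003,0],[0.01,0,0,0,0]]]}}

```text
clock: 7.85
position: [0.4477, -0.3218, 0.0461]
orientation: [1.0, 0.025, 0.0, 0.0]
wrist_force: [0.1, -0.8, -1.5]
gripper_width: 0.0201
gripper_force: 54.9
```

Call:
{"fn": "drive_tool", "kwargs": {"commands": [[[0.01,0,0,0.001,0],[0.01,0,0,0.001,0],[0.01,0.006,0,0,0],[0.01,0.01,0,0,0],[0.01,0.01,0,0,0],[0.01,0.01,0,0,0],[0.01,0.01,0,0,0],[0.01,0.01,0,0,0],[0.01,0.01,0,0,0],[0.01,0.006,0,0,0]]]}}

```text
clock: 9.1
position: [0.519, -0.3183, 0.0446]
orientation: [1.0, 0.025, -0.001, -0.0]
wrist_force: [-9.3, -0.9, 10.3]
gripper_width: 0.0195
gripper_force: 54.9
```

```bash
python3 - <<'E'
from h import *
im,c=snap("scene","scene2");cv2.imwrite("pics/s3.png",cv2.resize(im[230:330,150:290,::-1],None,fx=4,fy=4,interpolation=cv2.INTER_CUBIC))
st=readout.sense();print(st["position"],st["wrist_force"])
E
```

```text
[ 0.51975143 -0.31827563  0.0445459 ] [-5.3460835  -0.28823766  7.18665228]
```

View pics/s3.png

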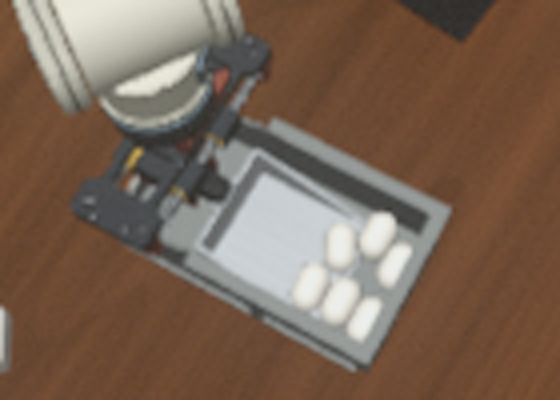

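Call:
{"fn": "drive_tool", "kwargs": {"commands": [[[0.01,0.004,0,0,0],[0.01,0.006,0,0,0],[0.01,0.006,0,0,0],[0.01,0.006,0,0,0],[0.01,0.006,0,0,0],[0.01,0.004,0,0,0],[0.01,0.003,0,0,0],[0.01,0.002,0,0,0],[0.01,0,0,0,0],[0.01,0,0,0,0]]]}}

```text
clock: 10.4
position: [0.5557, -0.3165, 0.0446]
orientation: [1.0, 0.025, -0.001, -0.0]
wrist_force: [-6.3, -0.8, 6.9]
gripper_width: 0.0198
gripper_force: 54.9
```

```bash
cat >> h.py <<'E'
def chips(n,f,box,z=.022):
    im,c=snap(n,f);x0,y0,x1,y1=box;h=cv2.cvtColor(im,cv2.COLOR_RGB2HSV)
    r,b=im[...,0].astype(int),im[...,2].astype(int)
    m=((im.min(2)>185)&(r-b>4)).astype(np.uint8);k=np.zeros_like(m);k[y0:y1,x0:x1]=m[y0:y1,x0:x1]
    N,L,s,ce=cv2.connectedComponentsWithStats(k)
    return [(s[i,4],ce[i].round(0).tolist(),onplane(c,[ce[i]],z)[0].round(3).tolist()) for i in range(1,N) if s[i,4]>6]
E
python3 - <<'E'
from h import *
print(*chips("scene","scene3",(150,230,290,330)),sep="\n")
st=readout.sense();print(st["position"],st["wrist_force"])
E
```

```text
(np.int32(52), [170.0, 242.0], [0.36, -0.265, 0.022])
(np.int32(38), [174.0, 241.0], [0.368, -0.253, 0.022])
(np.int32(498), [191.0, 237.0], [0.411, -0.212, 0.022])
(np.int32(8), [214.0, 232.0], [0.47, -0.157, 0.022])
(np.int32(7), [218.0, 232.0], [0.48, -0.147, 0.022])
(np.int32(54), [202.0, 255.0], [0.482, -0.248, 0.022])
(np.int32(48), [243.0, 289.0], [0.662, -0.278, 0.022])
(np.int32(55), [233.0, 293.0], [0.642, -0.304, 0.022])
(np.int32(39), [248.0, 295.0], [0.687, -0.289, 0.022])
(np.int32(61), [226.0, 300.0], [0.637, -0.336, 0.022])
(np.int32(54), [234.0, 305.0], [0.666, -0.334, 0.022])
(np.int32(38), [240.0, 309.0], [0.689, -0.338, 0.022])
[ 0.55565285 -0.31648406  0.04455691] [-6.626721   -0.58546147  7.57862428]
```

Call:
{"fn": "drive_tool", "kwargs": {"commands": [[[0.01,0,0,0,0],[0.01,0,0,0,0],[0.01,-0.0022,0,0.0013,0],[0.01,-0.0024,0,0.0016,0],[0.01,-0.0024,0,0.0018,0],[0.01,-0.0024,0,0.002,0],[0.01,-0.0024,0,0.0021,0],[0.01,-0.0024,0,0.0022,0],[0.01,-0.0022,0,0.0023,0],[0.01,0,0,0,0]]], "squeeze": 14}}

```text
clock: 11.7
position: [0.541, -0.3174, 0.0316]
orientation: [1.0, 0.025, 0.001, 0.0]
wrist_force: [-1.4, 1.1, 5.6]
gripper_width: 0.0199
gripper_force: 14.0
```

```bash
python3 - <<'E'
from h import *
print(*chips("scene","scene4",(215,260,290,330)),sep="\n")
st=readout.sense();print(st["position"],st["wrist_force"],st["moment"])
im,c=snap("side","side4");cv2.imwrite("pics/v9.png",np.hstack([cv2.resize(cv2.imread("pics/scene4.png")[230:330,150:270],None,fx=3.3,fy=3.3,interpolation=cv2.INTER_CUBIC),cv2.resize(im[110:210,200:320,::-1],None,fx=3.3,fy=3.3,interpolation=cv2.INTER_CUBIC)]))
E
```

```text
(np.int32(51), [235.0, 284.0], [0.632, -0.279, 0.022])
(np.int32(55), [242.0, 290.0], [0.663, -0.283, 0.022])
(np.int32(241), [228.0, 298.0], [0.638, -0.326, 0.022])
[ 0.54102591 -0.31743472  0.03165299] [-1.41499592  0.94343611  7.12750102] [ 0.22470803  0.0654796  -0.02090161]
```

Call:
{"fn": "drive_tool", "kwargs": {"commands": [[[0.01,0,0,0,0],[0.01,0,0,0,0],[0.01,0,0,-0.003,0],[0.01,0,0,-0.008,0],[0.01,0,0,-0.014,0],[0.01,0,0,-0.018,0],[0.01,0,0,-0.018,0],[0.01,0,0,-0.018,0],[0.01,0,0,-0.014,0],[0.01,0,0,-0.007,0]]], "squeeze": 60}}

```text
clock: 13.05
position: [0.5405, -0.3174, 0.132]
orientation: [1.0, 0.025, 0.001, 0.0]
wrist_force: [1.1, 0.5, -2.6]
gripper_width: 0.0197
gripper_force: 60.0
```

```bash
python3 - <<'E'
from h import *
print(*chips("scene","scene5",(200,220,290,330),.14),sep="\n")
st=readout.sense();print(st["position"],st["wrist_force"],st["moment"])
im,c=snap("side","side5");cv2.imwrite("pics/v9.png",np.hstack([cv2.resize(cv2.imread("pics/scene5.png")[220:330,150:270],None,fx=3.3,fy=3.3,interpolation=cv2.INTER_CUBIC),cv2.resize(im[100:210,200:320,::-1],None,fx=3.3,fy=3.3,interpolation=cv2.INTER_CUBIC)]))
E
```

```text
(np.int32(118), [227.0, 272.0], [0.619, -0.291, 0.14])
(np.int32(271), [221.0, 286.0], [0.628, -0.333, 0.14])
[ 0.54068078 -0.31748907  0.13234369] [ 0.01147871 -0.82893938 -3.0552463 ] [-0.01536814  0.33685084 -0.01782383]
```

View pics/v9.png

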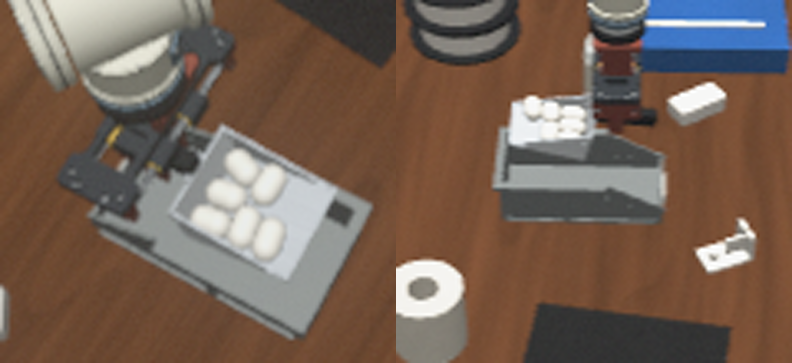

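Call:
{"fn": "drive_tool", "kwargs": {"commands": [[[0.01,0,0,-0.006,0],[0.01,0,0,-0.014,0],[0.01,0,0,-0.02,0],[0.01,-0.003,0,-0.022,0],[0.01,-0.005,0,-0.022,0],[0.01,-0.007,0,-0.022,0],[0.01,-0.008,-0.003,-0.02,0],[0.01,-0.008,-0.008,-0.016,0],[0.01,-0.006,-0.014,-0.01,0.5],[0.01,-0.003,-0.02,-0.006,0]]]}}

```text
clock: 14.4
position: [0.4975, -0.273, 0.2891]
orientation: [1.0, 0.02, -0.0, -0.0]
wrist_force: [0.9, 1.1, -3.8]
gripper_width: 0.0197
gripper_force: 60.0
```

Call:
{"fn": "drive_tool", "kwargs": {"commands": [[[0.01,0,-0.026,0,0],[0.01,0,-0.03,0,0],[0.01,0,-0.032,0,0],[0.01,0,-0.032,0,0],[0.01,0,-0.032,0,0],[0.01,0,-0.032,0,0],[0.01,0,-0.032,0,0],[0.01,0,-0.032,0,0],[0.01,0,-0.032,0,0],[0.01,0,-0.032,0,0]]]}}

```text
clock: 15.65
position: [0.4841, 0.0396, 0.2883]
orientation: [1.0, 0.021, -0.001, -0.0]
wrist_force: [0.5, 0.2, -4.3]
gripper_width: 0.0197
gripper_force: 60.0
```

Call:
{"fn": "drive_tool", "kwargs": {"commands": [[[0.01,0,-0.032,0,0],[0.01,0,-0.032,0,0],[0.01,0,-0.032,0,0],[0.01,0,-0.032,0,0],[0.01,0,-0.032,0,0],[0.01,0,-0.03,0,0],[0.01,0,-0.027,0,0],[0.01,0,-0.022,0,0],[0.01,0,-0.016,0,0],[0.01,0,-0.008,0,0]]]}}

```text
clock: 16.9
position: [0.4743, 0.3011, 0.2885]
orientation: [1.0, 0.021, -0.0, 0.0]
wrist_force: [0.7, -1.3, -3.3]
gripper_width: 0.0196
gripper_force: 60.0
```

```bash
python3 - <<'E'
from h import *
np.set_printoptions(precision=4,suppress=True)
S=cam("scene");D=cam("side")
s=lambda *p:np.array(p,float)/2.55+[170,95]
d=lambda *p:np.array(p,float)/3.4+[180,125]
print(tri([S,D],[s((351,88))[0],d((222,398))[0]]))
st=readout.sense();print(st["position"],st["orientation"],st["wrist_force"],st["moment"])
print(*chips("side","side6",(180,170,330,300),.27),sep="\n")
im,c=snap("scene","scene6");cv2.imwrite("pics/v10.png",np.hstack([cv2.resize(im[60:200,220:360,::-1],None,fx=2.8,fy=2.8,interpolation=cv2.INTER_CUBIC),cv2.resize(cv2.imread("pics/side6.png")[170:310,180:320],None,fx=2.8,fy=2.8,interpolation=cv2.INTER_CUBIC)]))
E
```

```text
[0.5826 0.3096 0.1684]
[0.4743 0.3011 0.2885] [ 0.9998  0.0208 -0.0002  0.0001] [ 0.6894 -1.3296 -3.2952] [-0.0193  0.2621 -0.0046]
(np.int32(37), [184.0, 178.0], [0.834, 0.101, 0.27])
(np.int32(11), [192.0, 175.0], [0.806, 0.084, 0.27])
(np.int32(21), [269.0, 172.0], [0.511, 0.046, 0.27])
(np.int32(9), [305.0, 171.0], [0.373, 0.03, 0.27])
(np.int32(23), [296.0, 178.0], [0.404, 0.068, 0.27])
(np.int32(268), [208.0, 187.0], [0.736, 0.142, 0.27])
(np.int32(54), [186.0, 194.0], [0.811, 0.184, 0.27])
(np.int32(8), [181.0, 205.0], [0.817, 0.234, 0.27])
(np.int32(93), [249.0, 216.0], [0.57, 0.267, 0.27])
(np.int32(70), [252.0, 225.0], [0.555, 0.305, 0.27])
(np.int32(1101), [238.0, 247.0], [0.593, 0.401, 0.27])
(np.int32(46), [187.0, 251.0], [0.757, 0.429, 0.27])
(np.int32(7), [199.0, 230.0], [0.734, 0.341, 0.27])
(np.int32(7), [203.0, 239.0], [0.715, 0.377, 0.27])
```

Call:
{"fn": "drive_tool", "kwargs": {"commands": [[[0.01,-0.002,-0.002,0.003,0],[0.01,-0.002,-0.002,0.005,0],[0.01,-0.001,-0.0015,0.007,0],[0.01,0,0,0.008,0],[0.01,0,0,0.008,0],[0.01,0,0,0.008,0],[0.01,0,0,0.006,0],[0.01,0,0,0.005,0],[0.01,0,0,0,0],[0.01,0,0,0,0]]]}}

```text
clock: 18.25
position: [0.4696, 0.3057, 0.2389]
orientation: [1.0, 0.02, 0.0, -0.0]
wrist_force: [0.2, -0.2, -3.2]
gripper_width: 0.0196
gripper_force: 60.0
```

```bash
python3 - <<'E'
from h import *
np.set_printoptions(precision=4,suppress=True)
st=readout.sense();print(st["position"],st["wrist_force"],st["moment"])
im,c=snap("scene","scene7");im2,c=snap("side","side7")
cv2.imwrite("pics/v10.png",np.hstack([cv2.resize(im[60:200,220:360,::-1],None,fx=2.8,fy=2.8,interpolation=cv2.INTER_CUBIC),cv2.resize(im2[170:310,180:320,::-1],None,fx=2.8,fy=2.8,interpolation=cv2.INTER_CUBIC)]))
E
```

```text
[0.4696 0.3057 0.2389] [ 0.2162 -0.2426 -3.1626] [ 0.0313  0.212  -0.0418]
```

View pics/v10.png

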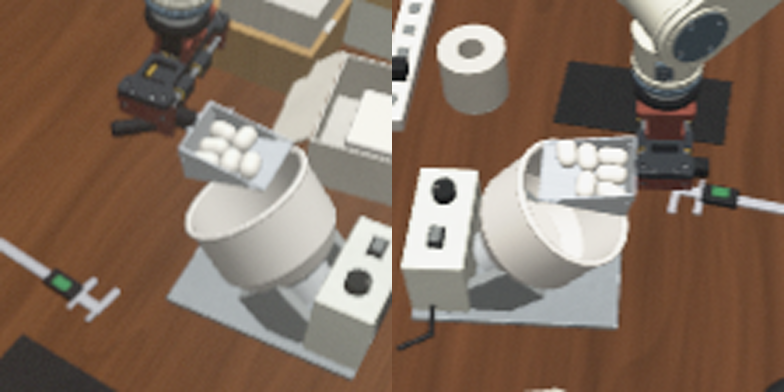

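Call:
{"fn": "drive_tool", "kwargs": {"commands": [[[0.01,0,0,0,0],[0.01,0,0,0,0],[0.01,0,0,0,0],[0.01,0,0,0,0],[0.01,0,0,0,0],[0.01,0,0,0,0],[0.01,0,0,0,0],[0.01,0,0,0,0],[0.01,0,0,0,0],[0.01,0,0,0,0]]], "squeeze": 13}}

```text
clock: 19.6
position: [0.4694, 0.3056, 0.2387]
orientation: [1.0, 0.02, -0.0, 0.0]
wrist_force: [-0.0, 0.3, -0.4]
gripper_width: 0.02
gripper_force: 13.0
```

```bash
cat >> h.py <<'E'
def diff(n,f,ref,box):
    im,c=snap(n,f);r=cv2.imread("pics/%s.png"%ref)[...,::-1];x0,y0,x1,y1=box
    return (np.abs(im.astype(int)-r)[y0:y1,x0:x1].max(2)>40).sum()
E
python3 - <<'E'
from h import *
print(diff("scene","scene8","scene7",(270,90,350,150)),diff("side","side8","side7",(220,210,280,260)))
st=readout.sense();print(st["position"],st["wrist_force"],st["moment"])
E
```

```text
1034 1009
[0.4694062  0.30560842 0.23866832] [-0.1889272   0.72257495 -2.09713265] [ 0.01565232  0.00365313 -0.02456221]
```

```bash
python3 - <<'E'
from h import *
def blobs(n,box):
    im=cv2.imread("pics/%s.png"%n)[...,::-1];x0,y0,x1,y1=box
    r,b=im[...,0].astype(int),im[...,2].astype(int)
    m=((im.min(2)>195)&(r-b>2)&(r-b<30)).astype(np.uint8);k=np.zeros_like(m);k[y0:y1,x0:x1]=m[y0:y1,x0:x1]
    N,L,s,ce=cv2.connectedComponentsWithStats(k);return[(int(s[i,4]),ce[i].astype(int).tolist()) for i in range(1,N) if s[i,4]>8]
for a in("scene0","scene7","scene8"):print(a,blobs(a,(280,90,345,155)))
for a in("side0","side7","side8"):print(a,blobs(a,(205,205,270,275)))
# ascii of pan (bluish) mask and brightness in scene8 
for a,bx in(("scene8",(280,90,345,150)),("side8",(205,205,270,270))):
    im=cv2.imread("pics/%s.png"%a);x0,y0,x1,y1=bx;g=im[y0:y1:2,x0:x1,1];d=im[y0:y1:2,x0:x1,2].astype(int)-im[y0:y1:2,x0:x1,0]
    for i in range(g.shape[0]):print("".join("#" if v>215 and t>0 else "b" if v>130 and t<0 else "o" if v>150 else "-" if v>90 else " " for v,t in zip(g[i],d[i])))
E
```

```text
scene0 [(15, [326, 91]), (120, [340, 103]), (33, [328, 103]), (11, [317, 111]), (657, [314, 135]), (29, [342, 151])]
scene7 [(161, [328, 99]), (121, [340, 104]), (215, [301, 112]), (686, [315, 135]), (29, [342, 151])]
scene8 [(190, [326, 101]), (121, [340, 104]), (596, [318, 136]), (29, [342, 151])]
side0 [(1196, [237, 245]), (32, [207, 248])]
side7 [(941, [236, 248]), (98, [249, 225]), (78, [253, 234]), (30, [206, 250])]
side8 [(938, [234, 245]), (42, [206, 245])]
                                       -   --ooooooooooooooo-----
    --                                    --ooooooooooooooo------
   --                                     -oooooooooooooooo-oooo-
                                         -oooooooooooooooo-o#####
                    ----                -oooooooooooooooo-o######
      ---o-oooo---boo--                -oooooooooooooooo--o######
     -bbbb--                          -oooooooooooooooo--o#######
      -bb----                        -oooooooooooooooo--o########
        -----                       --oooooooooooooooo-oo########
  -    -------                     -
[... 2819 characters left out ...]
###oooo############oo##############bbbbbbbbbbb--
##o----o########ooooooooo#######ooo-o###############bbbbbbbbb----
##o--bo-o##ooooooooooooooo################o########obbbbbbb------
##--obbooooooooooooooooooooo#################o#####obbbbb------- 
#o--bbbo-ooooooooooooooooooooo#####ooo######oo#####bbbb----      
#o--bbbbo-ooooooooooooooooooooooo#####o####oo######bbo##o        
#---obbbbo--oooooooooooooooooooo---o##############o####b-        
o----obbbbo--oooooooooooooooo---------oo###########oobbb-        
o----bbbbbbb---oooooooooo-----------------------bbbbbbbb-        
-----bbbbbbbbbb---ooo-----------------------bbbbbbbbbbbb-        
---obbbbbbb---   ------------------------bbbbbbbbbbbbbbbo
```

```bash
python3 - <<'E'
from h import *
for n in("scene","side"):
    A,B=[cv2.imread("pics/%s%d.png"%(n,i)).min(2).astype(int) for i in(7,8)]
    m=((B>150)&(B-A>40)).astype(np.uint8);N,L,s,ce=cv2.connectedComponentsWithStats(m)
    print(n,[(s[i].tolist(),ce[i].astype(int).tolist()) for i in range(1,N) if s[i,4]>5])
im=cv2.imread("pics/scene8.png");x0,y0,x1,y1=256,80,320,140;g=im[y0:y1:2,x0:x1,1];d=im[y0:y1:2,x0:x1,2].astype(int)-im[y0:y1:2,x0:x1,0]
for i in range(30):print("".join("#" if v>215 and t>0 else "b" if v>130 and t<0 else "o" if v>150 else "-" if v>90 else " " for v,t in zip(g[i],d[i])))
E
```

```text
scene [([286, 100, 4, 5, 11], [287, 101]), ([272, 109, 36, 25, 303], [287, 120]), ([307, 136, 5, 3, 7], [309, 137])]
side [([238, 236, 43, 16, 275], [263, 242])]
                       -                                  -     
                                                           -    
                 -o-             ---                         -  
                --              --                             -
                                                              - 
                                                               -
                            --                                  
                  -  -     --                                   
                                                                
                                            ----                
                              ---o-oooo---boo--                -
                             -bbbb--                          -o
                              -bb----                        -oo
                                -----                       --oo
                       -  - 
[... 311 characters left out ...]
 --obbbb-bbbbbbbbbbbbbbbb----   -oooooooooooo-----
              --bb------bbbbbbbbbbbbbbbbb----ooooooooooooooo----
               ----------bbbbbbbbbbbbbbbbbooooooooooooooooooo---
                 ---------bbbbbbbbbbbbbbbbbboooooooooooooooooo--
                   --------bbbbbbbbbbbbbbbbbooooooooooooooooooo-
                     -------bbbbbbbbbbbbbbbooooooooooooooooooooo
                       ------bbbbbbbbbbbbboooooooooooooooooooooo
                         -----bbbbbbbbbbboooooooooooooooooooooo#
                           ----bbbbbbbbooooooooooooooooooooo##oo
                             ---bbbbbboooooooooooooo####o###oooo
                              o#obbbboooooooooooo#######oooooooo
```

Call:
{"fn": "drive_tool", "kwargs": {"commands": [[[0.01,0,0,0,0],[0.01,0,0,0,0],[0.01,0,0,-0.006,0],[0.01,0,0,-0.014,0],[0.01,0,0,-0.02,0],[0.01,0,0,-0.025,0],[0.01,0,0,-0.02,0],[0.01,0,0,-0.01,0],[0.01,0,0,0,0],[0.01,0,0,0,0]]], "squeeze": 60}}

```text
clock: 20.95
position: [0.469, 0.3054, 0.333]
orientation: [1.0, 0.02, -0.001, 0.0]
wrist_force: [0.1, 0.8, -1.0]
gripper_width: 0.0197
gripper_force: 60.0
```

```bash
python3 - <<'E'
from h import *
f=[]
for n in("scene9","side9"):snap(n[:-1],n);f.append(readout.sense()["wrist_force"][2])
for i in range(6):imaging.snapshot("wrist");f.append(readout.sense()["wrist_force"][2])
print(np.round(f,2),np.mean(f),readout.sense()["moment"],readout.sense()["position"])
for a,bx in(("scene9",(256,75,340,150)),("side9",(205,195,290,270))):
    im=cv2.imread("pics/%s.png"%a);x0,y0,x1,y1=bx;g=im[y0:y1:2,x0:x1,1];d=im[y0:y1:2,x0:x1,2].astype(int)-im[y0:y1:2,x0:x1,0]
    for i in range(g.shape[0]):print("".join("#" if v>215 and t>0 else "b" if v>130 and t<0 else "o" if v>150 else "-" if v>90 else " " for v,t in zip(g[i],d[i])))
E
```

```text
[-1.61 -1.71 -1.23 -1.62 -1.45 -1.23 -0.92 -1.98] -1.4672499363068974 [-0.02522529  0.07936536 -0.03195138] [0.46938607 0.30559782 0.3334357 ]
                                                          -----ooooo--------oo--  --
                                                -                ---oooooo-oo--  ---
                                  --                                 -----oo-    --o
                                -bbb-                                   --  ---ooooo
                                -bb---                      -        -    --oooooooo
                                  -----                             ---   -ooooooooo
                                --------                       -     ----ooooooooooo
                       -ob--bbb----------                -       -  -ooooooooooooooo
                     --obbbbbbbbb--------                          -oooooooooooooooo
                    --bbbbbbbbbbbbb-------                        -oooooooooooooooo-
                   -obbbbbbbbbbbbbbbb------                      -oooooooooooooooo--
                 -oobb
[... 4812 characters left out ...]
#o###########o                          
#o--obb--oooooooooooooooooooo###############ooo########o##o                          
#o--bbbo-oooooooooooooooooooooo##o#ooo#####ooo######ooo##o                           
#o--bbbbo--oooooooooooooooooooo-o####oo####oo####ooooo##o                            
#---obbbb---ooooooooooooooooo------o########o#oooooo##ob-                            
o----obbbb----oooooooooo---------------oo##########oobbb-                            
o----bbbbbbb----oooo----------------------------bbbbbbbb-                            
-----bbbbbbbbbb-----------------------------bbbbbbbbbbbb-                            
----bbbbbbb--     -----------------------bbbbbbbbbbbbbbb-
```

Call:
{"fn": "drive_tool", "kwargs": {"commands": [[[0.01,0,0,0,7.8],[0.01,0.01,0.034,0,0],[0.01,0.01,0.034,0,0],[0.01,0.01,0.034,0,0],[0.01,0.01,0.034,0,0],[0.01,0.01,0.034,0,0],[0.01,0.01,0.034,0,0],[0.01,0.01,0.034,0.02,0],[0.01,0.01,0.034,0.03,0],[0.01,0.008,0.034,0.03,0]]]}}

```text
clock: 22.6
position: [0.5283, -0.0085, 0.2531]
orientation: [0.999, -0.048, 0.001, -0.0]
wrist_force: [1.4, -0.3, -2.0]
gripper_width: 0.0198
gripper_force: 60.0
```

Call:
{"fn": "drive_tool", "kwargs": {"commands": [[[0.01,0,0,0.03,0],[0.01,0,0,0.03,0],[0.01,0,0,0.025,0],[0.01,0,0,0.018,0],[0.01,0,0,0.01,0],[0.01,0,0,0.008,0],[0.01,0,0,0,0],[0.01,0,0,0,0],[0.01,0,0,0,0],[0.01,0,0,0,0]]], "squeeze": 12}}

```text
clock: 23.85
position: [0.5282, -0.0074, 0.1331]
orientation: [0.999, -0.048, 0.0, -0.0]
wrist_force: [0.1, 0.1, -1.4]
gripper_width: 0.0198
gripper_force: 12.0
```

Call:
{"fn": "drive_tool", "kwargs": {"commands": [[[0.01,0,0,0.006,0],[0.01,0,0,0.007,0],[0.01,-0.009,0,0.006,0],[0.01,-0.009,0,0.006,0],[0.01,-0.012,0,0.011,0],[0.01,-0.011,0,0.012,0],[0.01,-0.01,0,0.013,0],[0.01,-0.008,0,0.013,0],[0,0,0,0,0],[0,0,0,0,0]]], "squeeze": 10}}

```text
clock: 25.1
position: [0.4692, -0.0017, 0.0587]
orientation: [0.999, -0.048, -0.0, 0.0]
wrist_force: [0.7, -0.3, -1.7]
gripper_width: 0.0199
gripper_force: 10.0
```

```bash
python3 - <<'E'
from h import *
st=readout.sense();print(st["position"],st["wrist_force"],st["moment"])
E
```

```text
[ 0.46917011 -0.00174191  0.05870628] [ 0.66797434 -0.33902358 -1.69830951] [0.02363502 0.09938435 0.04440309]
```

Call:
{"fn": "drive_tool", "kwargs": {"commands": [[[0.01,-0.001,0,0.003,0],[0.01,-0.001,0,0.003,0],[0.01,-0.001,0,0.003,0],[0.01,-0.001,0,0.002,0],[0.01,0,0,0.001,0],[0.01,0,0,0,0],[0.01,0,0,0,0],[0.01,0,0,0,0],[0.01,0,0,0,0],[0.01,0,0,0,0]]], "squeeze": 8}}

```text
clock: 26.35
position: [0.4652, -0.0014, 0.0467]
orientation: [0.999, -0.048, 0.0, 0.0]
wrist_force: [1.0, -0.4, -1.9]
gripper_width: 0.02
gripper_force: 8.0
```

```bash
python3 - <<'E'
from h import *
np.set_printoptions(precision=4,suppress=True)
im,c=snap("wrist","w2");st=readout.sense();print(st["position"],st["wrist_force"],st["moment"])
im=cv2.imread("pics/side0.png");snap("side","side10");snap("scene","scene10")
for a in("side0","side10"):
    im=cv2.imread("pics/%s.png"%a);x0,y0,x1,y1=230,185,310,225;g=im[y0:y1,x0:x1,1];d=im[y0:y1,x0:x1,2].astype(int)-im[y0:y1,x0:x1,0]
    for i in range(g.shape[0]):print("".join("b" if v>140 else "-" if v>85 else "." if t>12 else " " for v,t in zip(g[i],d[i])))
E
```

```text
[ 0.4652 -0.0014  0.0467] [ 0.5485  0.1374 -1.0867] [0.0629 0.033  0.0163]
................................................................................
................................................................................
................................................................................
................................................................................
................................................................................
.......................................................................-........
................................................................................
..............   ........................--............................-........
.............           .......--bbbbbbbbbb.....................................
.............        --bb-bbbbbbb-------bb--....................................
.............     bbbbbbb---------------bb-.....................................
.............     bbbbbbb-----------------      ................................
............     bbbbbbbbbbbbb----------             
[... 4754 characters left out ...]
..                                       ...........
......................................                               ...........
.............................................                        ...........
.....-bbb--..........................................               ............
..bbbbbbbbbbbb-.............................................        ............
-bbbbbbbbbbbbbbb-...............................................................
bbbbb--------bbbbb-.............................................................
bbb------------bbbbb............................................................
bb--------------bbbbb-..........................................................
```

Call:
{"fn": "drive_tool", "kwargs": {"commands": [[[0.01,0,0,0.001,0],[0.01,0,0,0.001,0],[0.01,0,0,0.001,0],[0.01,0,0,0.001,0],[0.01,0,0,0,0],[0.02,0,0,0,0],[0.022,0,0,0,0],[0.024,0,0,0,0],[0.03,0,0,0,0],[0.04,0,0,0,0]]], "squeeze": 5}}

```text
clock: 27.75
position: [0.4652, -0.0014, 0.0426]
orientation: [0.999, -0.048, -0.0, -0.0]
wrist_force: [-0.2, -0.0, 1.0]
gripper_width: 0.0366
gripper_force: 0.0
```

Call:
{"fn": "drive_tool", "kwargs": {"commands": [[[0.055,0,0,0,0],[0.07,0,0,0,0],[0.07,0,0,0,0],[0.07,0,0,-0.01,0],[0.07,0,0,-0.03,0],[0.07,0,0,-0.04,0],[0.07,0,0,-0.05,0],[0.07,0,0,-0.05,0],[0.07,0,0,-0.05,0],[0.07,0,0,-0.04,0]]]}}

```text
clock: 29.0
position: [0.4651, -0.0014, 0.3156]
orientation: [0.999, -0.048, 0.001, -0.0]
wrist_force: [0.7, 0.0, -0.6]
gripper_width: 0.0701
gripper_force: 0.0
```

```bash
python3 - <<'E'
from h import *
np.set_printoptions(precision=4,suppress=True)
for i in range(3):imaging.snapshot("wrist")
im,c=snap("wrist","w3");st=readout.sense();print(st["position"],st["wrist_force"],st["gripper_width"])
snap("side","side11");snap("scene","scene11")
# pan contour (bright) in wrist view
m=((im.min(2)>150)).astype(np.uint8);N,L,s,ce=cv2.connectedComponentsWithStats(m)
print([(s[i].tolist(),onplane(c,[ce[i]],.006)[0].round(3).tolist()) for i in range(1,N) if s[i,4]>300])
i=[i for i in range(1,N) if abs(onplane(c,[ce[i]],.006)[0]-[.55,-.01,.006]).max()<.04 and s[i,4]>300]
for k in i:
    cn=cv2.findContours((L==k).astype(np.uint8),0,2)[0][0];q=cv2.approxPolyDP(cn,6,True)[:,0];print(q.tolist());print(onplane(c,q,.006))
mk=(im.max(2)<60).astype(np.uint8)
# new white blobs on bench vs initial, scene & side
for n in("scene","side"):
    A,B=[cv2.imread("pics/%s%d.png"%(n,i)).min(2).astype(int) for i in(0,11)]
    d=((B>150)&(B-A>50)).astype(np.uint8);N2,L2,s2,c2=cv2.connectedComponentsWithStats(d)
    print(n,[(s2[i].tolist()) for i in range(1,N2) if s2[i,4]>12])
for a in("side11",):
    im=cv2.imread("pics/%s.png"%a);x0,y0,x1,y1=230,185,310,225;g=im[y0:y1,x0:x1,1];d=im[y0:y1,x0:x1,2].astype(int)-im[y0:y1,x0:x1,0]
    for i in range(g.shape[0]):print("".join("b" if v>140 else "-" if v>85 else "." if t>12 else " " for v,t in zip(g[i],d[i])))
E
```

```text
[ 0.4651 -0.0014  0.3134] [ 0.151  -0.2341  0.4716] 0.06994564933287435
[([0, 0, 26, 42, 619], [0.691, 0.334, 0.006]), ([0, 0, 109, 155, 7077], [0.576, 0.296, 0.006]), ([430, 0, 67, 130, 6667], [0.569, -0.326, 0.006]), ([223, 58, 65, 84, 5048], [0.545, -0.009, 0.006]), ([132, 167, 43, 28, 564], [0.432, 0.169, 0.006]), ([355, 169, 41, 46, 1135], [0.376, -0.196, 0.006]), ([217, 331, 112, 39, 3114], [0.065, -0.004, 0.006])]
[[224, 59], [223, 138], [250, 136], [227, 136], [226, 123], [229, 133], [281, 133], [284, 125], [284, 136], [261, 137], [287, 138], [286, 59]]
[[ 0.6034  0.0307  0.006 ]
 [ 0.4888  0.0464  0.006 ]
 [ 0.4879  0.0038  0.006 ]
 [ 0.4913  0.0398  0.006 ]
 [ 0.5114  0.0389  0.006 ]
 [ 0.4957  0.0361  0.006 ]
 [ 0.488  -0.0449  0.006 ]
 [ 0.4999 -0.0504  0.006 ]
 [ 0.4829 -0.0493  0.006 ]
 [ 0.4847 -0.0132  0.006 ]
 [ 0.4794 -0.0538  0.006 ]
 [ 0.5948 -0.0597  0.006 ]]
scene [[137, 0, 115, 82, 2610], [47, 13, 53, 38, 164], [98, 33, 8, 6, 14], [88, 64, 53, 31, 438], [201, 65, 17, 11, 32], [229, 75, 13, 16, 105], [0, 79, 7, 8, 25], [92, 92, 28, 19, 219], [212, 97, 30, 10, 54
[... 2714 characters left out ...]
..                                       ...........
......................................                               ...........
.............................................                        ...........
......-b--...........................................               ............
..bbbbbbbbbbbb-.............................................        ............
-bbbbbbbbbbbbbbb-...............................................................
bbbb---------bbbbb-.............................................................
bb-------------bbbbb............................................................
b----------------bbbb-..........................................................
```

```bash
python3 -c "
from bench import bot;print(bot.finish_job())"
```

```text
the job is handed in; nothing more can be done
None
```

The job is handed in: the scoop lies flat on its mat, and all six chips appear to be in the barrel. I inferred that from the emptied scoop's weight and camera checks showing no chips on the bench; I did not count them in the barrel, and the hand-in returned no verdict.

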